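Tip the carving block onto its back and bed it against the stop rail

ROBOT

A 6-joint arm with a two-finger parallel gripper is mounted at the origin on the work surface. World frame = base frame: x ahead of the robot, y to its left, z up, the work surface at z = 0. Lengths are in mm, angles in rad, forces in N, time in s.
With the tool pointing down it reaches from about 350 to 975 mm from the base axis. Payload 7.1 kg.
Tool frame: the origin (TCP) lies between the finger pads; the fingertips stand 19 mm ahead of it and the grasp point (between the pads) is the TCP (ctrl.finger_overhang is the distance from the TCP to the fingertips, in mm); z points along the fingers, y is the line along which they close (so a half turn about z gives the same grasp; the last joint's range is limited). The gripper opens to 88 mm and grips with 3 to 60 N. Pads are 20 mm wide; open, the fingers measure 115 mm over their backs; the gripper's body (75 mm by 178 mm) begins 61 mm behind the grasp point.
Start: joints at [1.3, 0.423, 1.63, -0, 1.089, -0.019], TCP at [155.686, 605.282, 241.675] pointing down, gripper open.
Joint ranges: [-3, 3], [-0.9, 2.11], [0.09, 2.58], [-1.31, 4.45], [0.11, 2.69], [-2.54, 2.54]. Speed limits (rad/s): [2.39, 2.39, 3.01, 3.14, 3.14, 3.14].

INTERFACE

Orientations are given as a rotation vector (axis times angle).
In Python, from workcell import ctrl gives the robot as it stands. The module is installed in compiled form; this text tells all that it offers.
- The arm moves only by the tool arm_command, never from a script. Its argument "rows" is one flat list of numbers, 7 for each row, row after row: the turn, a rotation vector about the tool's x, y, z scaled (see below), then the shift along the tool's x, y, z scaled (see below), then the opening, from -1 (shut) to 1 (fully open). A call has 1 to 5 rows; each row is the pose to reach, as a shift and turn from the pose commanded when the call began, along the tool's axes at that moment, turning the shorter way round; what a row does not reach only later rows make up. The controller multiplies each number of a shift by 80 mm and each number of a turn by 180 degrees. A row lasts 1/10 s, in which the tool goes at most 50 mm and 8.59 degrees, less where a joint would pass 70% of its speed; a pose out of reach is approached as far as the arm can. A call with a number of a shift or a turn outside -1 to 1 is refused whole. A call with a gripper value outside its range is refused whole. The fingers move at their own pace and stop on an object; the grip force is fixed at half the most. Time passes only in rows, so rows that repeat a pose let the fingers close. It gives the time, the measured TCP pose, the force, the opening and the grip force at its end, in the units of the state.
- ctrl.get_obs(): the state, without advancing time (a new reading comes with each control period).
- ctrl.get_image(name): name is "scene" or "top" or "wrist"; returns (picture, depth): 384x512x3 uint8, red, green, blue; 384x512 float32, mm along the optical axis (not along the pixel's ray), 0 where there is no reading.
- ctrl.camera_params(name): a dict with "camera_matrix" (3x3 intrinsics, pixels), "k1" (the pictures are not rectified: a ray, as slopes to the right and down, at radius r is drawn at 1 + k1 r^2 times it, then the intrinsics apply), "world_to_cam" (4x4, takes a point from world to camera coordinates); the wrist camera has in their place "tool_from_camera" (4x4, takes a point from camera to tool coordinates, whose origin is the TCP and whose axes are the flange's). Camera axes: x right, y down, z forward; pixel columns grow to the right and rows downward; lengths in mm; the calibration is good to about 2 mm. A picture is of the moment at which its call begins: read the wrist's pose just before it. camera_params takes no time and is no camera call.
- ctrl.close_job(): hands the job in; it is judged then, once.
The state is a dict: "t": time; "qpos": joint angles; "qvel": joint speeds; "joint_torque": joint torques, N m; "ee_pos": TCP position; "orientation": TCP orientation; "ft_force": force on the tool from outside, world axes, zero at the start; "moment": the same for the moment, N m; "width": finger opening in mm; "grasp_force": force on a finger pad.
Only numpy, scipy, OpenCV 4.12 (cv2) and the standard library are available. Lean on these libraries where they do the work, as an engineer would, in place of code of your own. Each camera call takes 0.05 s, during which the arm holds its last target. There are 200 camera calls.

TASK

The pale carving block stands on end beside the wooden stop rail, its carved rosette panel on the side to the robot's right. Tip it over so that it lies flat with that panel facing up, then slide it end-on up to the rail and press it home for about a second, with about 10 N on the rail (never more than 25 N). Leave it lying square and flush against the rail, and leave the offcut, hammer and chisel where they are.

Things in the scene. Friction and masses are not known exactly. Their poses are not given: they have to be found in the camera images.
- block: Pale aerated-concrete carving block, 72 mm thick (its x), 100 wide (y), 160 tall (z), 0.5 to 0.9 kg, standing on its 72 x 100 end; origin: centre of that end (the foot). Its 100 x 160 face towards its own -x has a panel sunk 8 mm with a low rosette, inside a flat margin; the opposite face is plain. Lying panel up it is 72 mm high, its z level. Sliding it takes some 2 to 9 N, not known exactly.
- block_panel (a point): Point on the carved face (which at the start looks roughly to the robot's right, world -y, within 0.25 rad), 12 mm below the head edge, mid-width of the flat margin, which is 24 mm high here. A level push here tips the block over its far lower edge; past about 24 degrees it falls away from the push, onto the plain face. A low push only slides it.
- block_head (a point): Centre of the block's other 72 x 100 mm end (the head), 160 mm from the origin along the block's z. Block on the rail's -y side: it falls towards the rail, and the head will meet it. Block on the +y side: it falls away from the rail and must be slid back, foot first.
- rail: Wooden stop rail: a bar 300 mm long (x), 40 wide (y), 45 high, clamped rigidly by two steel studs 110 mm either side of this origin, which lies on the slab midway between the studs. The studs sit in cross slots: the bar may be set up to 8 mm either way along y, not measured, so its long faces lie 12 to 28 mm from the origin. Turned up to 0.12 rad from world x. A few tenths of a mm of overtravel make 10 N.
- offcut: Bystander: grey-green stone offcut, 75 x 60 mm, 51 mm high; origin at the centre of its underside. It stands on the side of the rail that the block does not. Leave it alone.
- hammer: Bystander: hammer lying on the slab, 260 mm long, under 50 mm high, beyond the work. Leave it alone.
- chisel: Bystander: steel stone chisel lying on the slab, 180 mm long, 16 mm high, beyond the work. Leave it alone.

How it is judged:
By the outcome, as a careful person would: the job done as asked, in the order asked, and still so for the second after the job is handed in, with the robot touching nothing.
It also fails if it takes over 72 s, if anything falls off the work surface, if the arm or the gripper's body presses on something with over 40 N, if the wrist force passes 120 N, or if a joint passes its speed limit or range.

## Working session

There is one attempt and no reset: what is moved stays moved. The work goes in short steps, Python scripts to look and compute and a tool call to move; the robot and the scene stay as the last step left them, time stands still between calls to the robot, and variables do not carry over. Pictures are saved under pics/ and viewed, at most 10 in all, crops included, and the job is handed in when it is done.

Besides the shell and the picture viewer there is one more tool, called after "Call:" as name(argument=value, ...) on one line, values as JSON. arm_command: Moves the arm, as the interface text tells. Shifts and turns lie within -1 to 1; 1 stands for 80 mm of shift or 180 degrees of turn. Its arguments: {"type":"object","properties":{"rows":{"type":"array","items":{"type":"number"}}},"required":["rows"]}

```bash
mkdir -p pics; cat > h.py <<'E'
import numpy as np, cv2
from scipy.spatial.transform import Rotation as R
from workcell import ctrl
def pts(name, d):
    p=ctrl.camera_params(name); K=np.array(p["camera_matrix"]); 
    v,u=np.mgrid[0:d.shape[0],0:d.shape[1]].astype(np.float64)
    uv=np.stack([u.ravel(),v.ravel()],1)[:,None]
    n=cv2.undistortPoints(uv,K,np.array([p["k1"],0,0,0.]))[:,0]
    c=np.c_[n,np.ones(len(n))]*d.reshape(-1,1)
    T=np.linalg.inv(np.array(p["world_to_cam"]))
    return (c@T[:3,:3].T+T[:3,3]).reshape(d.shape+(3,))
def st():
    o=ctrl.get_obs(); print({k:np.round(o[k],3).tolist() for k in ("t","ee_pos","orientation","ft_force","width")})
    print(np.round(R.from_rotvec(o["orientation"]).as_matrix(),3).tolist()); return o
E
python3 - <<'E'
from h import *
st()
for n in("top","scene"):
    i,d=ctrl.get_image(n); np.savez(f"{n}0.npz",i=i,d=d)
    cv2.imwrite(f"pics/{n}0.png",i[...,::-1])
E
```

```text
{'t': 0.0, 'ee_pos': [155.54, 604.79, 240.913], 'orientation': [-0.394, -3.116, 0.002], 'ft_force': [-0.261, 0.567, 0.2], 'width': 88.224}
[[-0.968, 0.249, -0.0], [0.249, 0.968, -0.001], [0.0, -0.002, -1.0]]
```

View pics/top0.png

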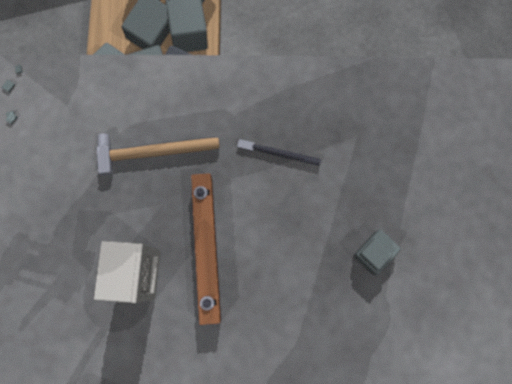

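View pics/scene0.png

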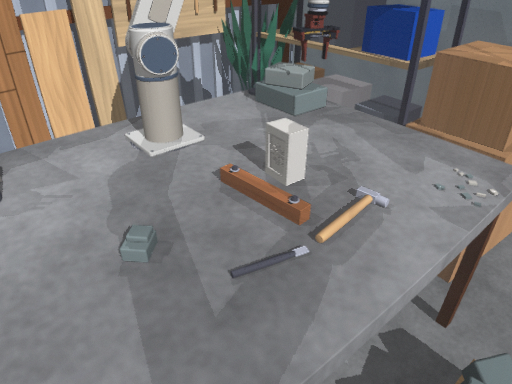

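The block stands left of the rail in the top view (120,272), with its panel facing the rail (205,250), so image right is −y. It will fall away from the rail and then has to be slid back foot first.

```bash
python3 - <<'E'
from h import *
z=np.load("top0.npz"); P=pts("top",z["d"]); i=z["i"].astype(int)
T=np.linalg.inv(np.array(ctrl.camera_params("top")["world_to_cam"])); print("cam",T[:3,3].round())
def rect(m,n):
    q=P[m].astype(np.float32); r=cv2.minAreaRect(q[:,:2].copy()); print(n,len(q),"z",np.median(q[:,2]).round(1),"box",np.round(r[0],1),np.round(r[1],1),r[2]); print(cv2.boxPoints(r).round(1).tolist())
v,u=np.mgrid[0:384,0:512]
X,Y,Z=P[...,0],P[...,1],P[...,2]
print(P[250,205],P[272,120],P[350,300])
er=lambda m: cv2.morphologyEx(m.astype(np.uint8),cv2.MORPH_OPEN,np.ones((3,3)))>0
w=(u<180)&(u>80)&(v>225)&(v<320)
rect(er(w&(Z>150)&(Z<172)),"blocktop")
wr=(u<235)&(u>180)&(v>165)&(v<335)
rect(er(wr&(Z>37)&(Z<53)),"rail")
for a in(191,304):
    m=wr&(abs(v-a)<12)&(Z>52); print("stud",P[m].mean(0).round(1),P[m][:,2].max().round(1),m.sum())
for n,(a,b,c,d) in dict(hammer=(90,225,125,180),off=(350,405,225,280),chisel=(230,325,130,170)).items():
    rect((u>a)&(u<b)&(v>c)&(v<d)&(Z>7),n)
E
```

```text
cam [458. -81. 942.]
[524.42698844  10.46317687  46.79738029] [477.64515328 144.09361021 159.59784973] [ 328.27151798 -180.26693039    1.39825186]
blocktop 2530 z 159.5 box [478.7 147.4] [ 73.8 100.6] 86.28763580322266
[[426.1000061035156, 113.80000305175781], [526.5, 107.30000305175781], [531.2999877929688, 180.89999389648438], [430.8999938964844, 187.39999389648438]]
rail 2914 z 44.5 box [532.1  12.2] [300.2  40.5] 4.77554988861084
[[380.79998779296875, 19.899999618530273], [384.1000061035156, -20.5], [683.2999877929688, 4.5], [680.0, 44.900001525878906]]
stud [621.5  12.5 149.3] 942.0 66
stud [423.5   1.7  92.6] 942.0 72
hammer 1981 z 23.5 box [674.4  43.8] [454.1 208.2] 54.68219757080078
[[458.20001220703125, -81.30000305175781], [628.0999755859375, -201.6999969482422], [890.5999755859375, 168.89999389648438], [720.7000122070312, 289.20001220703125]]
off 1218 z 38.0 box [ 481.  -237.9] [ 80.6 306. ] 23.04606819152832
[[384.0, -112.9000015258789], [503.79998779296875, -394.3999938964844], [578.0, -362.79998779296875], [458.20001220703125, -81.30000305175781]]
chisel 609 z 12.6 box [ 603.8 -105.4] [182.2 294.2] 76.09611511230469
[[439.1000061035156, -158.5], [724.7000122070312, -229.1999969482422], [768.5, -52.29999923706055], [482.8999938964844, 18.399999618530273]]
```

Call:
arm_command(rows=[0,0,0,-0.5,-0.5,0,0.4,0,0,0,-1,-1,0,0.4,0,0,0,-1,-1,0,0.4])

```text
t: 0.4
ee_pos: [214.2, 504.0, 240.9]
orientation: [-0.397, -3.116, 0.005]
ft_force: [-1.0, 0.5, -0.1]
width: 67.1
grasp_force: 0.0
```

Call:
arm_command(rows=[0,0,0,-0.4,-0.4,0,0.4,0,0,0,-0.8,-0.8,0,0.4,0,0,0,-1,-1,0,0.4])

```text
t: 0.7
ee_pos: [271.5, 408.3, 241.5]
orientation: [-0.396, -3.116, 0.001]
ft_force: [0.4, 0.1, -0.3]
width: 61.3
grasp_force: 0.0
```

Call:
arm_command(rows=[0,0,0,-0.4,-0.4,0,0.4,0,0,0,-0.8,-0.8,0,0.4,0,0,0,-1,-1,0,0.4])

```text
t: 1.0
ee_pos: [329.2, 311.1, 241.7]
orientation: [0.397, 3.116, -0.001]
ft_force: [-0.8, 0.1, 0.8]
width: 61.7
grasp_force: 0.0
```

Call:
arm_command(rows=[0,0,0,-0.4,-0.4,0,0.4,0,0,0,-0.8,-0.8,0,0.4,0,0,0,-1,-1,0,0.4])

```text
t: 1.3
ee_pos: [387.1, 213.8, 241.8]
orientation: [0.397, 3.116, 0.0]
ft_force: [-0.5, 0.1, 0.2]
width: 61.3
grasp_force: 0.0
```

Call:
arm_command(rows=[0,0,0,-0.4,-0.4,0,0.4,0,0,0,-0.8,-0.8,0,0.4,0,0,0,-1,-1,0,0.4])

```text
t: 1.6
ee_pos: [445.1, 116.3, 241.9]
orientation: [0.397, 3.115, 0.0]
ft_force: [-0.7, 1.0, -0.3]
width: 61.5
grasp_force: 0.0
```

Call:
arm_command(rows=[0,0,0.045,-0.25,-0.25,0,0.4,0,0,0.09,-0.51,-0.47,0,0.4,0,0,0.135,-0.51,-0.47,0,0.4,0,0,0.18,-0.51,-0.47,0,0.4,0,0,0.22,-0.51,-0.47,0,0.4])

```text
t: 2.1
ee_pos: [474.0, 71.7, 241.6]
orientation: [-1.436, -2.794, -0.0]
ft_force: [-0.8, -0.4, 0.3]
width: 61.6
grasp_force: 0.0
```

Call:
arm_command(rows=[0,0,0.045,0,0,0,0.4,0,0,0.09,0,0,0,0.4,0,0,0.135,0,0,0,0.4,0,0,0.18,0,0,0,0.4,0,0,0.22,0,0,0,0.4])

```text
t: 2.6
ee_pos: [473.9, 72.1, 241.6]
orientation: [-2.297, -2.143, -0.0]
ft_force: [0.8, 0.3, 0.0]
width: 61.5
grasp_force: 0.0
```

```bash
python3 -c "
from h import *
st()"
```

```text
{'t': 2.6, 'ee_pos': [473.897, 72.052, 241.628], 'orientation': [-2.297, -2.143, -0.0], 'ft_force': [0.804, 0.263, 0.021], 'width': 61.536}
[[0.069, 0.998, 0.0], [0.998, -0.069, 0.0], [0.0, 0.0, -1.0]]
```

Call:
arm_command(rows=[0,0,0,0,0,0.4,0.4,0,0,0,0,0,0.8,0.4,0,0,0,0,0,0.96,0.4,0,0,0,0.15,0,0.96,0.4,0,0,0,0.25,0,0.96,0.4])

```text
t: 3.1
ee_pos: [475.6, 92.7, 165.5]
orientation: [2.291, 2.15, 0.001]
ft_force: [-0.4, 0.9, -0.6]
width: 61.5
grasp_force: 0.0
```

Call:
arm_command(rows=[0,0,0,0.04,0,0,0.4,0,0,0,0.08,0,0,0.4,0,0,0,0.11,0,0,0.4])

```text
t: 3.4
ee_pos: [476.0, 100.8, 165.8]
orientation: [2.289, 2.15, 0.002]
ft_force: [0.1, -3.0, 1.8]
width: 61.4
grasp_force: 1.3
```

Call:
arm_command(rows=[0,0,0,0.05,0,-0.02,0.4,0,0,0,0.1,0,-0.045,0.4,0,0,0,0.15,0,-0.065,0.4,0,0,0,0.2,0,-0.085,0.4,0,0,0,0.25,0,-0.1,0.4])

```text
t: 3.9
ee_pos: [476.8, 120.7, 173.1]
orientation: [2.291, 2.15, 0.0]
ft_force: [0.4, -1.7, 0.8]
width: 61.5
grasp_force: 0.9
```

```bash
python3 - <<'E'
from h import *
st()
i,d=ctrl.get_image("scene"); cv2.imwrite("pics/s1.png",cv2.resize(i[100:230,200:380,::-1],None,fx=4,fy=4))
E
```

```text
{'t': 3.9, 'ee_pos': [476.79, 120.711, 173.132], 'orientation': [2.291, 2.15, 0.0], 'ft_force': [0.394, -1.721, 0.81], 'width': 61.483}
[[0.063, 0.998, 0.0], [0.998, -0.063, 0.0], [0.0, 0.0, -1.0]]
```

View pics/s1.png

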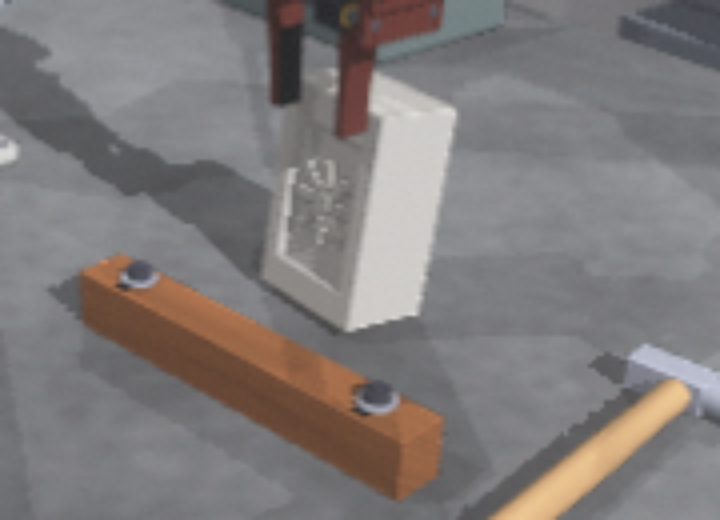

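The block is tipping properly (near foot edge lifted, crop (345,330)), with the fingers on the top margin. I'll keep going.

Call:
arm_command(rows=[0,0,0,0.05,0,-0.015,0.4,0,0,0,0.1,0,-0.035,0.4,0,0,0,0.15,0,-0.05,0.4,0,0,0,0.2,0,-0.06,0.4,0,0,0,0.25,0,-0.07,0.4])

```text
t: 4.45
ee_pos: [477.8, 140.7, 178.5]
orientation: [-2.29, -2.15, 0.0]
ft_force: [-0.1, 0.3, 0.4]
width: 61.4
grasp_force: 0.3
```

Call:
arm_command(rows=[0,0,0,0.05,0,-0.01,0.4,0,0,0,0.1,0,-0.02,0.4,0,0,0,0.15,0,-0.03,0.4,0,0,0,0.2,0,-0.035,0.4,0,0,0,0.25,0,-0.04,0.4])

```text
t: 4.95
ee_pos: [479.2, 160.7, 181.7]
orientation: [-2.291, -2.15, -0.0]
ft_force: [0.3, -0.4, 0.1]
width: 61.5
grasp_force: 0.0
```

Call:
arm_command(rows=[0,0,0,0.05,0,0,0.4,0,0,0,0.1,0,0,0.4,0,0,0,0.15,0,0,0.4,0,0,0,0.2,0,0,0.4,0,0,0,0.2,0,0,0.4])

```text
t: 5.45
ee_pos: [480.2, 176.7, 181.7]
orientation: [-2.29, -2.151, -0.0]
ft_force: [0.2, 0.4, 0.3]
width: 61.6
grasp_force: 0.0
```

```bash
python3 - <<'E'
from h import *
i,d=ctrl.get_image("scene"); cv2.imwrite("pics/s2.png",cv2.resize(i[80:230,200:380,::-1],None,fx=4,fy=4))
i,d=ctrl.get_image("top"); P=pts("top",d); X,Y,Z=np.moveaxis(P,2,0)
m=(abs(Z-70)<6)&(Y>100)&(Y<400)&(X>350)&(X<600)&(i.min(2)>110)
q=P[m].astype(np.float32);print(len(q)); r=cv2.minAreaRect(q[:,:2].copy()); print(r,cv2.boxPoints(r).tolist(),np.percentile(q,[5,50,95],axis=0)[:,2])
E
```

```text
588
((479.9390869140625, 208.19081115722656), (98.10918426513672, 61.136905670166016), 9.338715553283691) [[426.57427978515625, 230.39401245117188], [436.4949951171875, 170.0673828125], [533.3038940429688, 185.98760986328125], [523.3831787109375, 246.31423950195312]] [64.91100616 71.31491089 73.83189316]
```

View pics/s2.png

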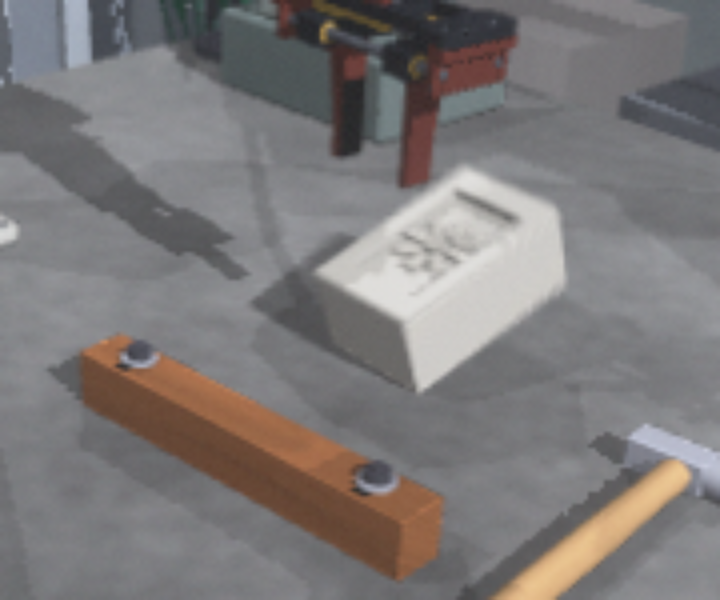

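Call:
arm_command(rows=[0,0,0,0.4,0,0,0.4,0,0,0,0.8,0,0,0.4,0,0,0,1,0,0,0.4])

```text
t: 5.85
ee_pos: [485.6, 257.8, 181.8]
orientation: [2.29, 2.151, 0.001]
ft_force: [-0.1, 0.1, 0.1]
width: 61.4
grasp_force: 0.0
```

Call:
arm_command(rows=[0,0,0,0.4,0,0,0.4,0,0,0,0.8,0,0,0.4,0,0,0,1,0,0,0.4])

```text
t: 6.15
ee_pos: [490.4, 337.6, 181.6]
orientation: [2.289, 2.152, 0.001]
ft_force: [-0.8, -0.9, -0.2]
width: 61.5
grasp_force: 0.0
```

Call:
arm_command(rows=[0,0,0,0.4,0,0,0.4,0,0,0,0.8,0,0,0.4,0,0,0,0.8,0,0,0.4])

```text
t: 6.45
ee_pos: [494.7, 402.4, 181.7]
orientation: [-2.288, -2.153, -0.002]
ft_force: [0.3, 0.7, 0.1]
width: 61.6
grasp_force: 0.0
```

```bash
cat >> h.py <<'E'
def block():
    i,d=ctrl.get_image("top"); P=pts("top",d); X,Y,Z=np.moveaxis(P,2,0)
    m=(abs(Z-70)<7)&(Y>20)&(Y<400)&(X>350)&(X<620)&(i.min(2)>90)
    n,l,s,_=cv2.connectedComponentsWithStats(m.astype(np.uint8)); k=1+s[1:,4].argmax()
    q=P[l==k].astype(np.float32); r=cv2.minAreaRect(q[:,:2].copy()); print(len(q),r,cv2.boxPoints(r).round(1).tolist())
    A=np.c_[q[:,:2]-q[:,:2].mean(0),np.ones(len(q))]; print("plane",np.linalg.lstsq(A,q[:,2],rcond=None)[0].round(3))
    return i
E
python3 - <<'E'
from h import *
st(); i=block(); cv2.imwrite("pics/t3.png",i[...,::-1])
E
```

```text
{'t': 6.45, 'ee_pos': [494.656, 402.351, 181.673], 'orientation': [-2.288, -2.153, -0.002], 'ft_force': [0.345, 0.715, 0.098], 'width': 61.645}
[[0.061, 0.998, 0.001], [0.998, -0.061, 0.001], [0.001, 0.001, -1.0]]
3863 ((486.5104064941406, 271.0296936035156), (162.53758239746094, 100.4577407836914), 86.26887512207031) [[431.1000061035156, 193.1999969482422], [531.2999877929688, 186.6999969482422], [541.9000244140625, 348.8999938964844], [441.70001220703125, 355.3999938964844]]
plane [-2.000e-03  1.000e-03  6.914e+01]
```

View pics/t3.png

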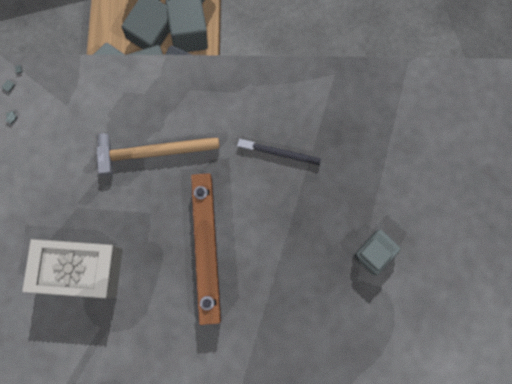

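Call:
arm_command(rows=[0,0,0,0,0,0.4,0.4,0,0,0,0,0,0.8,0.4,0,0,0,0,0,0.92,0.4])

```text
t: 6.8
ee_pos: [492.5, 396.8, 105.0]
orientation: [-2.291, -2.149, 0.01]
ft_force: [-0.6, -0.5, -0.8]
width: 61.7
grasp_force: 0.0
```

Call:
arm_command(rows=[0,0,0,0,0,0.4,0.4,0,0,0,0,0,0.8,0.4,0,0,0,-0.1,0,0.92,0.4,0,0,0,-0.25,0,0.92,0.4,0,0,0,-0.4,0,0.92,0.4])

```text
t: 7.3
ee_pos: [492.8, 366.8, 35.7]
orientation: [2.291, 2.15, 0.001]
ft_force: [-0.3, 0.3, -0.3]
width: 61.6
grasp_force: 0.0
```

Call:
arm_command(rows=[0,0,0,-0.05,0,0,0.4,0,0,0,-0.1,0,0,0.4,0,0,0,-0.15,0,0,0.4,0,0,0,-0.2,0,0,0.4,0,0,0,-0.25,0,0,0.4])

```text
t: 7.8
ee_pos: [492.6, 349.7, 36.2]
orientation: [-2.291, -2.15, -0.008]
ft_force: [1.0, 6.9, 2.5]
width: 61.4
grasp_force: 3.2
```

Call:
arm_command(rows=[0,0,-0.005,-0.14,0,0,0.4,0,0,-0.01,-0.28,0,0,0.4,0,0,-0.015,-0.42,0,0,0.4,0,0,-0.02,-0.56,0,0,0.4,0,0,-0.024,-0.7,0,0,0.4])

```text
t: 8.3
ee_pos: [489.2, 293.6, 36.2]
orientation: [2.207, 2.235, 0.009]
ft_force: [-0.3, 7.3, 3.9]
width: 61.4
grasp_force: 3.6
```

```bash
python3 - <<'E'
from h import *
st(); i=block()
E
```

```text
{'t': 8.3, 'ee_pos': [489.209, 293.63, 36.204], 'orientation': [2.207, 2.235, 0.009], 'ft_force': [-0.347, 7.341, 3.895], 'width': 61.435}
[[-0.013, 1.0, 0.004], [1.0, 0.013, 0.003], [0.003, 0.004, -1.0]]
3770 ((489.7366638183594, 202.6934814453125), (99.00172424316406, 161.83653259277344), 0.37489303946495056) [[439.70001220703125, 283.29998779296875], [440.79998779296875, 121.5], [539.7999877929688, 122.0999984741211], [538.7000122070312, 283.8999938964844]]
plane [-4.0000e-03 -2.0000e-03  6.8919e+01]
```

Call:
arm_command(rows=[0,0,-0.005,-0.18,0,0,0.4,0,0,-0.01,-0.36,0,0,0.4,0,0,-0.015,-0.54,0,0,0.4,0,0,-0.02,-0.72,0,0,0.4,0,0,-0.022,-0.85,0,0,0.4])

```text
t: 8.85
ee_pos: [489.8, 225.0, 35.9]
orientation: [2.129, 2.309, 0.006]
ft_force: [-0.1, 7.9, 4.1]
width: 61.4
grasp_force: 3.7
```

```bash
python3 - <<'E'
from h import *
st(); i=block(); cv2.imwrite("pics/t4.png",cv2.resize(i[160:340,60:260,::-1],None,fx=3,fy=3,interpolation=cv2.INTER_CUBIC))
E
```

```text
{'t': 8.85, 'ee_pos': [489.847, 224.966, 35.862], 'orientation': [2.129, 2.309, 0.006], 'ft_force': [-0.139, 7.888, 4.059], 'width': 61.422}
[[-0.081, 0.997, 0.004], [0.997, 0.081, 0.002], [0.002, 0.004, -1.0]]
3560 ((497.7530212402344, 133.08572387695312), (100.8639907836914, 155.13844299316406), 4.7974348068237305) [[441.0, 206.1999969482422], [454.0, 51.599998474121094], [554.5, 60.0], [541.5, 214.60000610351562]]
plane [ 1.0000e-03 -5.0000e-03  6.9013e+01]
```

View pics/t4.png

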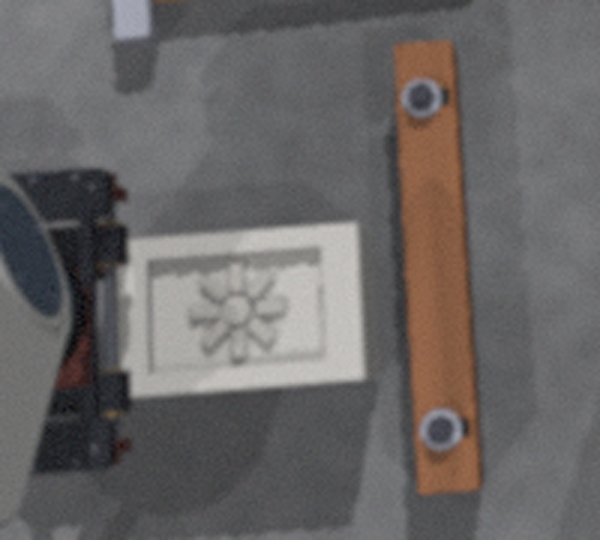

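Call:
arm_command(rows=[0,0,0,-0.06,0,0,0.4,0,0,0,-0.12,0,0,0.4,0,0,0,-0.17,0,0,0.4,0,0,0,-0.22,0,0,0.4,0,0,0,-0.25,0,0,0.4])

```text
t: 9.4
ee_pos: [491.2, 205.5, 35.5]
orientation: [2.129, 2.309, 0.005]
ft_force: [-1.1, 7.8, 3.8]
width: 61.1
grasp_force: 3.9
```

Call:
arm_command(rows=[0,0,0,-0.008,0,0,0.4,0,0,0,-0.016,0,0,0.4,0,0,0,-0.024,0,0,0.4])

```text
t: 9.7
ee_pos: [491.3, 203.8, 35.5]
orientation: [2.129, 2.309, 0.005]
ft_force: [-0.1, 7.4, 4.9]
width: 61.4
grasp_force: 3.9
```

Call:
arm_command(rows=[0,0,0,-0.005,0,0,0.4,0,0,0,-0.01,0,0,0.4,0,0,0,-0.015,0,0,0.4])

```text
t: 10.0
ee_pos: [491.4, 202.6, 35.5]
orientation: [2.129, 2.309, 0.005]
ft_force: [-1.3, 7.6, 3.7]
width: 61.3
grasp_force: 3.9
```

Call:
arm_command(rows=[0,0,0,-0.004,0,0,0.4,0,0,0,-0.008,0,0,0.4,0,0,0,-0.012,0,0,0.4])

```text
t: 10.3
ee_pos: [491.5, 201.7, 35.5]
orientation: [2.129, 2.309, 0.005]
ft_force: [-0.5, 8.7, 3.9]
width: 61.5
grasp_force: 3.9
```

Call:
arm_command(rows=[0,0,0,-0.004,0,0,0.4,0,0,0,-0.008,0,0,0.4])

```text
t: 10.5
ee_pos: [491.6, 201.0, 35.5]
orientation: [2.129, 2.309, 0.005]
ft_force: [0.5, 6.8, 4.3]
width: 61.6
grasp_force: 3.9
```

Call:
arm_command(rows=[0,0,0,-0.004,0,0,0.4,0,0,0,-0.008,0,0,0.4])

```text
t: 10.7
ee_pos: [491.6, 200.4, 35.5]
orientation: [2.129, 2.309, 0.005]
ft_force: [-0.3, 8.5, 4.2]
width: 61.5
grasp_force: 3.9
```

Call:
arm_command(rows=[0,0,0,-0.004,0,0,0.4,0,0,0,-0.008,0,0,0.4])

```text
t: 10.9
ee_pos: [491.6, 199.7, 35.5]
orientation: [2.129, 2.309, 0.005]
ft_force: [-0.6, 7.6, 5.1]
width: 61.4
grasp_force: 3.9
```

Call:
arm_command(rows=[0,0,0,-0.003,0,0,0.4,0,0,0,-0.006,0,0,0.4])

```text
t: 11.1
ee_pos: [491.7, 199.3, 35.5]
orientation: [2.129, 2.309, 0.005]
ft_force: [-0.4, 7.7, 4.5]
width: 61.0
grasp_force: 3.9
```

```bash
python3 - <<'E'
from h import *
st(); i=block(); cv2.imwrite("pics/t5.png",cv2.resize(i[180:330,90:230,::-1],None,fx=4,fy=4,interpolation=cv2.INTER_CUBIC))
E
```

```text
{'t': 11.1, 'ee_pos': [491.715, 199.275, 35.508], 'orientation': [2.129, 2.309, 0.005], 'ft_force': [-0.43, 7.694, 4.488], 'width': 61.049}
[[-0.081, 0.997, 0.003], [0.997, 0.081, 0.002], [0.002, 0.003, -1.0]]
3522 ((500.17950439453125, 106.87004852294922), (100.70984649658203, 153.64541625976562), 4.733560085296631) [[443.70001220703125, 179.3000030517578], [456.29998779296875, 26.200000762939453], [556.7000122070312, 34.5], [544.0, 187.60000610351562]]
plane [-1.0000e-03 -6.0000e-03  6.8905e+01]
```

View pics/t5.png

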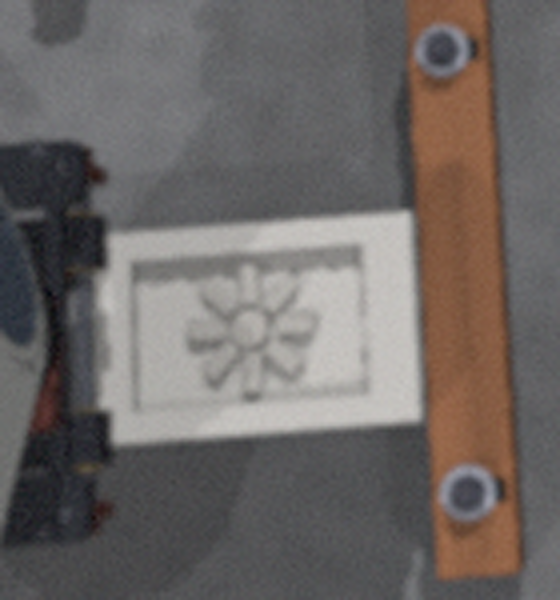

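The foot (crop x≈415–422) is a hair off the rail face, and square to it. I'll creep in.

Call:
arm_command(rows=[0,0,0,-0.003,0,0,0.4,0,0,0,-0.006,0,0,0.4])

```text
t: 11.35
ee_pos: [491.7, 199.0, 35.5]
orientation: [2.129, 2.309, 0.005]
ft_force: [-1.4, 10.4, 4.3]
width: 61.4
grasp_force: 5.4
```

Call:
arm_command(rows=[0,0,0,-0.003,0,0,0.4,0,0,0,-0.006,0,0,0.4])

```text
t: 11.55
ee_pos: [491.8, 198.9, 35.5]
orientation: [2.129, 2.309, 0.006]
ft_force: [-1.9, 14.6, 3.8]
width: 61.6
grasp_force: 7.1
```

Call:
arm_command(rows=[0,0,0,-0.003,0,0,0.4,0,0,0,-0.003,0,0,0.4])

```text
t: 11.75
ee_pos: [491.7, 198.9, 35.5]
orientation: [2.129, 2.309, 0.006]
ft_force: [-2.0, 14.6, 4.1]
width: 61.6
grasp_force: 7.2
```

Call:
arm_command(rows=[0,0,0,-0.003,0,0,0.4,0,0,0,-0.003,0,0,0.4])

```text
t: 11.95
ee_pos: [491.7, 198.9, 35.5]
orientation: [2.13, 2.31, 0.007]
ft_force: [-2.4, 15.9, 3.1]
width: 61.6
grasp_force: 8.0
```

Call:
arm_command(rows=[0,0,0,-0.003,0,0,0.4,0,0,0,-0.005,0,0,0.4,0,0,0,-0.005,0,0,0.4])

```text
t: 12.25
ee_pos: [491.7, 198.9, 35.5]
orientation: [-2.129, -2.31, -0.007]
ft_force: [-3.5, 18.4, 3.7]
width: 61.7
grasp_force: 9.4
```

Call:
arm_command(rows=[0,0,0,0,0,0,0.4,0,0,0,0,0,0,0.4,0,0,0,0,0,0,0.4,0,0,0,0,0,0,0.4,0,0,0,0,0,0,0.4])

```text
t: 12.75
ee_pos: [491.7, 198.9, 35.5]
orientation: [-2.129, -2.31, -0.007]
ft_force: [-2.6, 18.7, 3.6]
width: 61.3
grasp_force: 9.4
```

Call:
arm_command(rows=[0,0,0,0,0,0,0.4,0,0,0,0,0,0,0.4,0,0,0,0,0,0,0.4,0,0,0,0,0,0,0.4,0,0,0,0,0,0,0.4])

```text
t: 13.25
ee_pos: [491.7, 198.9, 35.5]
orientation: [-2.129, -2.31, -0.007]
ft_force: [-4.1, 17.6, 4.3]
width: 61.4
grasp_force: 9.4
```

Call:
arm_command(rows=[0,0,0,0,0,0,0.4,0,0,0,0,0,0,0.4])

```text
t: 13.45
ee_pos: [491.7, 198.9, 35.5]
orientation: [-2.129, -2.31, -0.007]
ft_force: [-3.8, 18.3, 4.1]
width: 61.3
grasp_force: 9.4
```

Held at about 10 N on the rail for over a second. Now I'll back off straight and lift clear.

Call:
arm_command(rows=[0,0,0,0.01,0,0,0.4,0,0,0,0.04,0,0,0.4,0,0,0,0.15,0,0,0.4,0,0,0,0.45,0,0,0.4,0,0,0,0.9,0,0,0.4])

```text
t: 13.95
ee_pos: [484.5, 267.3, 34.3]
orientation: [-2.132, -2.307, 0.002]
ft_force: [-0.1, -0.2, 0.6]
width: 61.8
grasp_force: 0.0
```

Call:
arm_command(rows=[0,0,0,0.4,0,-0.4,0.4,0,0,0,0.8,0,-0.8,0.4,0,0,0,1,0,-1,0.4])

```text
t: 14.25
ee_pos: [478.8, 350.6, 117.0]
orientation: [2.127, 2.311, 0.005]
ft_force: [0.8, 0.1, -0.9]
width: 61.8
grasp_force: 0.0
```

```bash
python3 - <<'E'
from h import *
st(); i=block(); a=cv2.resize(i[180:330,90:230,::-1],None,fx=4,fy=4,interpolation=cv2.INTER_CUBIC)
cv2.imwrite("pics/t6.png",a)
E
```

```text
{'t': 14.25, 'ee_pos': [478.849, 350.569, 117.016], 'orientation': [2.127, 2.311, 0.005], 'ft_force': [0.821, 0.083, -0.887], 'width': 61.813}
[[-0.082, 0.997, 0.003], [0.997, 0.082, 0.002], [0.002, 0.003, -1.0]]
3774 ((500.0389709472656, 109.46624755859375), (100.80753326416016, 159.8376007080078), 4.838954448699951) [[443.1000061035156, 184.8000030517578], [456.6000061035156, 25.600000381469727], [557.0, 34.099998474121094], [543.5, 193.39999389648438]]
plane [-1.0000e-03 -1.0000e-03  6.9026e+01]
```

View pics/t6.png

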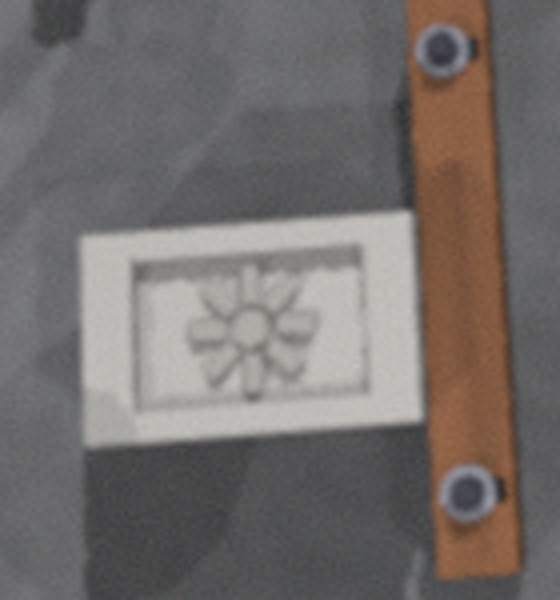

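The block lies panel up and flush on the rail (edge at crop x≈415–423), at 4.84° against the rail's 4.78°.

```bash
python3 -c "
from workcell import ctrl
print(ctrl.close_job())"
```

```text
the job is handed in; nothing more can be done
None
```

The block lies panel up, square and flush against the rail; I pressed it home at roughly 10 N for about 1.2 s (wrist force minus sliding friction), left the other things untouched, and handed the job in at about 14 s.

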